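Tighten the burr-retaining ring of a shop mill with a pin spanner

TASK

The mill's hopper is off and the brass ring in the well on top has come loose. Take the red-handled pin spanner out of its wooden rest, engage its two pins in a pair of opposite holes of the ring, and turn the ring clockwise (seen from above) until it comes up against its seat, without pressing hard on it or over-tightening it. Then stand the spanner back in its rest with both pins in the rest's holes, let go of it, and leave the other things on the counter where they are.

Things in the scene. Friction and masses are not known exactly. Their poses are not given: they have to be found in the camera images.
- spanner_grip (a point): Pin spanner (loose, upright, z up): centre of its red grip, a block 16 mm thick along x, 40 mm along y, 42 mm tall (21 mm above and below this point). Grasp across the 16 mm. Below the grip: a 14 mm round shank 22 mm long, then a steel cross-head 20 (x) by 56 (y) by 10 mm, then the pins. Same after a half turn.
- spanner_tip (a point): Same spanner, same axes: point midway between its two pin ends, 77 mm below the grip's centre. The pins point down, are round, 6 mm thick, 24 mm long below the head, with hemispherical ends, at y = +20 and -20 mm.
- spanner: The spanner as a whole, 0.15 to 0.26 kg; origin and axes as point spanner_tip.
- mill: Grey countertop mill, fixed; origin at the centre of its underside, on the ring's axis, z up. Round head 124 mm in diameter, 130 mm tall, with an open round well in the top, 64 mm inside diameter; the brass ring lies in it, its face 12 mm below the rim. Black motor housing 105 mm tall at +x (to 97 mm from the axis), steel spout at -x (to 81 mm).
- ring_face (a point): Centre of the ring's upper face, on its vertical axis. Brass ring 56 mm across with 4 equal blind holes 90 deg apart, centres 20 mm from the axis, 8 mm wide, 9 mm deep. It sits on a spring washer: gives from about 2 N, 1 N per mm, 6 mm at most, then rigid. Yaw here is the mill's, NOT the holes': theirs varies; see it or feel it (pins rubbing lightly on the face drop in, the upward force falls).
- ring (a joint): How far the ring is screwed in, rad; grows clockwise seen from above. Starts -0.85 to -0.40 (loose; drag about 0.15 N m; stops at -1.3); 0 is home against its seat, and it reads no more. Turning on only winds up the elastic seat, about 4 N m per rad: torque climbs, and above about 0.6 N m it is over-tight. It tells how far is left to turn, not where the holes are.
- rest_top (a point): Centre of the top face of the spanner's dark wooden rest, a fixed block 50 (x) by 92 (y) by 28 mm tall with two holes 11 mm wide, 26 mm deep at y = +20 and -20 mm. With the spanner home (as at the start) the cross-head lies on this face and the pin ends are 24 mm below it.
- hopper: Bystander: the mill's amber hopper, an open funnel-shaped bin, 110 mm across at the top, 68 mm at the foot, 100 mm tall. Origin at the centre of its underside.
- jar: Bystander: glass jar with a green lid, 64 mm across, 90 mm tall. Origin at the centre of its underside.
- pills: Bystander: amber supplement bottle with a white cap, 54 mm across, 110 mm tall. Origin at the centre of its underside.
- carton: Bystander: green carton with a pale band, 70 by 45 by 70 mm tall. Origin at the centre of its underside.
Mind the look-alikes: they are no part of the job. What is shaped like the spanner but blue is not meant. Several things look just like the part that bears rest_top: the one meant starts farthest to the robot's right.

How it is judged:
By the outcome, as a careful person would: the job done as asked, in the order asked, and still so for the second after the job is handed in, with the robot touching nothing.
It also fails if it takes over 72 s, if anything falls off the work surface, if the arm or the gripper's body presses on something with over 40 N, if the wrist force passes 120 N, or if a joint passes its speed limit or range.

ROBOT

A 6-joint arm with a two-finger parallel gripper is mounted at the origin on the work surface. World frame = base frame: x ahead of the robot, y to its left, z up, the work surface at z = 0. Lengths are in m, angles in degrees, forces in N, time in s.
With the tool pointing down it reaches from about 0.325 to 0.775 m from the base axis. Payload 5.5 kg.
Tool frame: the origin (TCP) lies at the centre of the arm's flange, where the gripper is bolted on; the fingertips stand 182 mm ahead of it and the grasp point (between the pads) lies 163 mm ahead of it; z points along the fingers, y is the direction in which the jaws open and shut (so a half turn about z gives the same grasp; the last joint's range is limited). The gripper opens to 88 mm and grips with 3 to 60 N. Pads are 20 mm wide; open, the fingers measure 115 mm over their backs; the gripper's body (75 mm by 178 mm) begins 61 mm behind the grasp point.
Start: joints at [70.319, 5.22, 70.514, -0, 104.267, -3.249], TCP at [0.17, 0.576, 0.405] pointing down, gripper open.
Joint ranges: [-164.24, 164.24], [-49.07, 125.15], [9.68, 141.18], [-86.29, 266.29], [3.28, 154.24], [-151.56, 151.56]. Speed limits (degrees/s): [147.25, 147.25, 172.46, 180, 180, 180].

INTERFACE

Orientations are given as [roll, pitch, yaw] about the fixed x, y, z axes, in that order (R = Rz(yaw) Ry(pitch) Rx(roll)).
In Python, from station import r gives the robot as it stands. The module is installed in compiled form; this text tells all that it offers. Calls block until the motion is done:
- r.reach(position, orientation): joint-space move of the TCP to a pose.
- r.servo_line(position, rotation=None, speed=0.15): straight line of the TCP; rotation=None keeps the orientation; speed is the mean speed in m/s.
- r.move_joints(angles): joint-space move.
- r.let_go() and r.grab(squeeze=None): open the fingers fully, or close them until they stop; squeeze is the grip in N (None keeps the last).
- r.wait(seconds).
- r.inverse_kinematics(position, orientation): joint angles nearest the present ones, or None.
- r.sense(): the state.
- r.snapshot(name): name is "side" or "top" or "wrist"; returns a dict with "frame" (420x560x3 uint8, red, green, blue), "fx", "fy", "cx", "cy" (pixels), "R" (3x3) and "t" (3): a world point X has camera coordinates R X + t. Camera axes: x right, y down, z forward; pixel columns grow to the right and rows downward; lengths in m; the calibration is good to about 2 mm. A picture is of the moment at which its call begins. There is no depth.
A pose or a line that the arm cannot do raises r.IKError and nothing moves.
- r.hand_in(): hands the job in, once; it reports no verdict.
The state is a dict: "clock": time; "joints": joint angles; "joint_vel": joint speeds; "joint_torque": joint torques, N m; "tcp_pos": TCP position; "orientation": TCP orientation; "contact_force": force on the tool from outside, world axes, zero at the start; "torque": the same for the moment, N m; "opening": finger opening in m.
Only numpy, scipy, OpenCV 4.12 (cv2) and the standard library are available. Lean on these libraries where they do the work, as an engineer would, in place of code of your own. Each camera call takes 0.05 s, during which the arm holds its last target. There are 200 camera calls.

## Working session

There is one attempt and no reset: what is moved stays moved. The work goes in short steps, each a Python script; the robot and the scene stay as the last script left them, time stands still between calls to the robot, and variables do not carry over. Pictures are saved under pics/ and viewed, about 8 in all and at most 12, crops included, and the job is handed in when it is done.

```bash
mkdir -p pics; cat > h.py <<'E'
from station import r
import numpy as np, cv2, pickle
def shot(n,f):
    s=r.snapshot(n); pickle.dump(s,open(f'pics/{f}.pkl','wb')); cv2.imwrite(f'pics/{f}.png',s['frame'][:,:,::-1]); return s
def crop(f,o,c0,r0,w,h,k):
    s=pickle.load(open(f'pics/{f}.pkl','rb'))
    cv2.imwrite(f'pics/{o}.png',cv2.resize(s['frame'][r0:r0+h,c0:c0+w,::-1],None,fx=k,fy=k,interpolation=cv2.INTER_CUBIC))
def back(f,u,v,z):
    s=pickle.load(open(f'pics/{f}.pkl','rb')); R=np.array(s['R']);t=np.array(s['t'])
    d=R.T@np.array([(u-s['cx'])/s['fx'],(v-s['cy'])/s['fy'],1]); c=-R.T@t
    return c+d*(z-c[2])/d[2]
def proj(f,X):
    s=pickle.load(open(f'pics/{f}.pkl','rb')); p=np.array(s['R'])@np.array(X)+np.array(s['t'])
    return [s['fx']*p[0]/p[2]+s['cx'],s['fy']*p[1]/p[2]+s['cy']]
E
python3 - <<'E'
from h import *
np.set_printoptions(precision=3,suppress=True)
for n in ('top','side'):
    s=shot(n,n+'0'); print(n,s['fx'],-np.array(s['R']).T@np.array(s['t']),np.array(s['R'])[2])
a=cv2.imread('pics/top0.png');
print(r.sense())
E
```

```text
top 387.9298168631781 [0.466 0.031 1.155] [ 0.113 -0.002 -0.994]
side 411.33395318258766 [0.301 0.656 0.768] [ 0.302 -0.652 -0.695]
{'clock': 0.1, 'joints': array([ 70.319,   5.258,  70.575,   0.001, 104.267,  -3.249]), 'joint_vel': array([ 0.005, -0.064, -0.141, -0.023,  0.037,  0.04 ]), 'joint_torque': array([  0.002, -44.786, -40.757,   0.07 ,   0.029,  -0.   ]), 'tcp_pos': array([0.17 , 0.576, 0.404]), 'orientation': array([-179.9  ,   -0.006,  163.568]), 'contact_force': array([ 0.305, -0.65 ,  0.354]), 'torque': array([0.027, 0.006, 0.025]), 'opening': 0.0878649784704381}
```

View pics/top0.png

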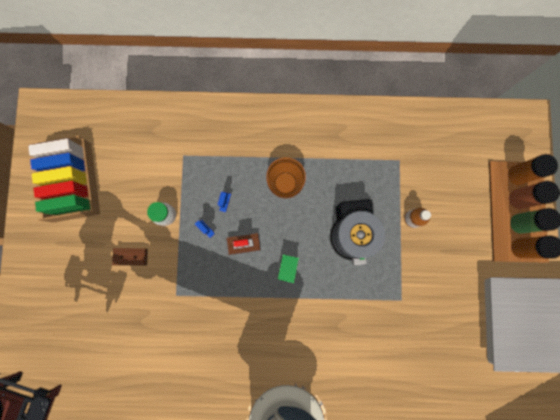

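View pics/side0.png

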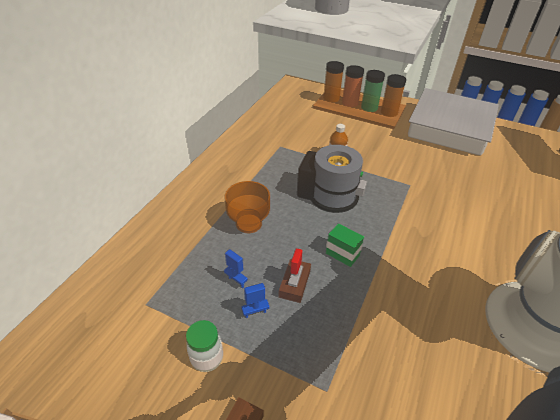

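The top view shows the rest with the red spanner at (243,243), an empty look-alike rest at (130,256), blue decoys at (224,200) and (205,228), and the mill ring at (361,235). The rest that holds the spanner is the rightmost. I'll go above each for a close look.

```bash
python3 - <<'E'
from h import *
np.set_printoptions(precision=4,suppress=True)
g=back('top0',242,243,0.119); m=back('top0',361,235,0.118)
print(g,m,back('top0',228,243,.028),back('top0',260,243,.028))
# wrist view above spanner, back a bit
p=[g[0],g[1],0.163+0.30]
r.reach(p,[180,0,180]); s=shot('wrist','w1'); st=r.sense();print(st['tcp_pos'],st['orientation'],st['joints'],st['clock'])
print(-np.array(s['R']).T@np.array(s['t']),s['fx'])
p=[m[0],m[1],0.163+0.27]
r.reach(p,[180,0,180]); s=shot('wrist','w2'); st=r.sense();print(st['tcp_pos'],st['joints'],st['clock'])
print(-np.array(s['R']).T@np.array(s['t']))
a=np.hstack([cv2.imread('pics/w1.png'),cv2.imread('pics/w2.png')]);cv2.imwrite('pics/w12.png',cv2.resize(a,(800,300)))
E
```

```text
[0.5023 0.1296 0.119 ] [ 0.5308 -0.1877  0.118 ] [0.5046 0.1788 0.028 ] [0.5066 0.0861 0.028 ]
[0.5022 0.1303 0.4628] [ 179.9921   -0.0157 -179.9304] [ 10.7847  -6.1214  75.8597   0.0114 110.2757 -79.2809] 2.1667
[0.4239 0.1291 0.4427] 291.62249402764564
[ 0.5311 -0.1864  0.4334] [ -22.8102   -0.098    73.0615    0.0274  107.0028 -112.9125] 3.4333
[ 0.4527 -0.1879  0.4131]
```

View pics/w12.png

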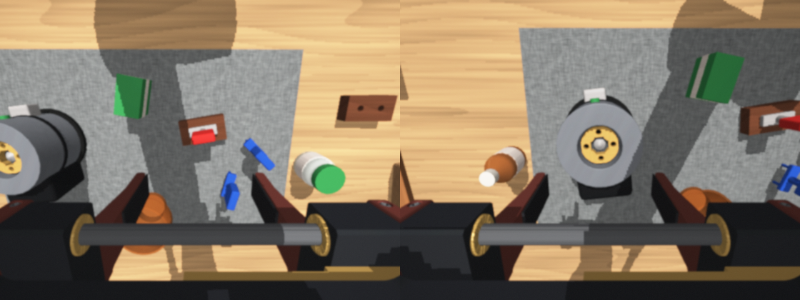

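The wrist views show the spanner near (284,178) in w1 and the ring near (280,202) in w2, full-scale pixels. I'll enlarge both.

```bash
python3 - <<'E'
from h import *
crop('w1','a',235,145,100,75,4)
crop('w2','b',235,160,100,75,4)
cv2.imwrite('pics/ab.png',np.hstack([cv2.imread('pics/a.png'),cv2.imread('pics/b.png')]))
E
```

```text
(no output)
```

View pics/ab.png

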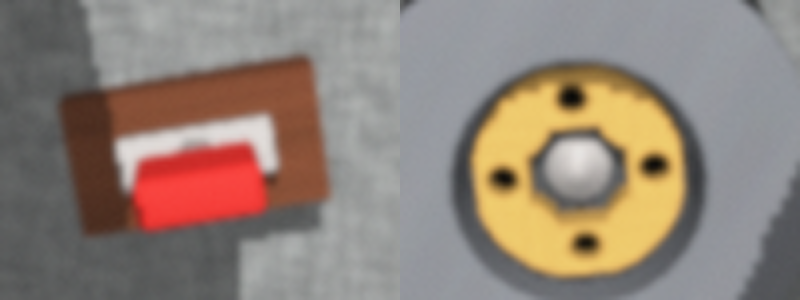

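```bash
python3 - <<'E'
from h import *
np.set_printoptions(precision=4,suppress=True)
c=[back('w1',235+x/4,145+y/4,.028) for x,y in((60,98),(308,57),(330,200),(85,235))]
for i in range(4): print(c[i],np.linalg.norm(c[i]-c[i-1]),np.degrees(np.arctan2(*(c[i]-c[i-1])[[1,0]])))
print('rest',np.mean(c,0))
g=[back('w1',235+x/4,145+y/4,.102) for x,y in((135,190),(265,180),(268,210),(145,230))]
for i in range(4): print(g[i],np.linalg.norm(g[i]-g[i-1]),np.degrees(np.arctan2(*(g[i]-g[i-1])[[1,0]])))
print('grip',np.mean(g,0))
h=[back('w2',235+x/4,160+y/4,.117) for x,y in((171,97),(255,165),(185,243),(103,178))]
m=np.mean(h,0);print('ring',m,[(np.linalg.norm(p-m),np.degrees(np.arctan2(*(p-m)[[1,0]]))) for p in h])
e=[back('w2',235+x/4,160+y/4,.118) for x,y in((69,175),(288,170))]
print('edge',e,np.mean(e,0))
# mill housing direction, spout
E
```

```text
[0.4852 0.0871 0.028 ] 0.05105626384685571 -171.27834100147447
[0.4708 0.1749 0.028 ] 0.08896465906443571 99.3493176658433
[0.5225 0.1845 0.028 ] 0.05260411483138678 10.57726430663491
[0.5357 0.0948 0.028 ] 0.09066432454553462 -81.6232029293186
rest [0.5035 0.1353 0.028 ]
[0.5018 0.1162 0.102 ] 0.01270082068800287 -166.85546301543536
[0.4988 0.155  0.102 ] 0.038927350591161224 94.49166893321545
[0.508  0.1561 0.102 ] 0.00927238422946524 6.781954304532325
[0.5142 0.1191 0.102 ] 0.03753167924039634 -80.47740436827324
grip [0.5057 0.1366 0.102 ]
ring [ 0.5319 -0.1877  0.117 ] [(np.float64(0.019945589286937418), np.float64(-174.41964700907113)), (np.float64(0.02013345660520441), np.float64(94.97425419239723)), (np.float64(0.019882888846332925), np.float64(5.026227705067299)), (np.float64(0.019940598794576766), np.float64(-84.84876996475906))]
edge [array([ 0.5326, -0.2164,  0.118 ]), array([ 0.5312, -0.159 ,  0.118 ])] [ 0.5319 -0.1877  0.118 ]
```

Rest and grip agree within about 2 mm: centre (0.504, 0.136), yaw 8.9°. The measured sizes match (50x92, 16x40). The ring is at (0.532, -0.188), with holes at 5.2° mod 90 and radius 20 mm as given. Now I'll grasp and lift.

```bash
python3 - <<'E'
from h import *
np.set_printoptions(precision=3,suppress=True)
O=[180,0,98.9]; x,y=.5045,.136
r.reach([x,y,.36],O); r.servo_line([x,y,.245],speed=.08); 
f0=r.sense(); print(f0['tcp_pos'],f0['contact_force'],f0['joints'])
r.grab(40); f=r.sense(); print('grab',f['opening'],f['contact_force'],f['torque'],f['tcp_pos'])
r.servo_line([x,y,.30],speed=.06); r.wait(.2); f=r.sense(); print('lift',f['opening'],f['contact_force'],f['torque'])
r.servo_line([x,y,.40],speed=.15)
p=[.5319,-.1877,.395]; O=[180,0,95.2]
r.reach(p,O); r.servo_line([.5319,-.1877,.365],speed=.1); r.wait(.3); f=r.sense(); print(f['tcp_pos'],f['orientation'],f['joints'],f['contact_force'],f['torque'],f['clock'])
s=shot('wrist','w3'); print(np.array(s['R']),-np.array(s['R']).T@np.array(s['t']))
print(proj('w3',[.5319,-.1877,.125]))
E
```

```text
[0.505 0.136 0.246] [-0.653  0.632  0.911] [11.356 -5.176 97.065 -0.001 88.046  2.456]
grab 0.015863211928577512 [-0.338  0.257  0.104] [-0.09  -0.012 -0.054] [0.504 0.136 0.245]
lift 0.016022624026228754 [ 1.145 -0.284 -1.853] [-0.019  0.064  0.008]
[ 0.532 -0.188  0.366] [179.943   0.032  95.2  ] [-22.893  -0.606  80.432  -0.002 100.109 -28.094] [ 0.734 -0.634 -1.17 ] [-0.07   0.005  0.026] 11.9417
[[ 0.996  0.09   0.   ]
 [ 0.086 -0.955  0.285]
 [ 0.026 -0.283 -0.959]] [ 0.525 -0.111  0.345]
[np.float64(279.8892297632425), np.float64(224.90302053774693)]
```

View pics/w3.png

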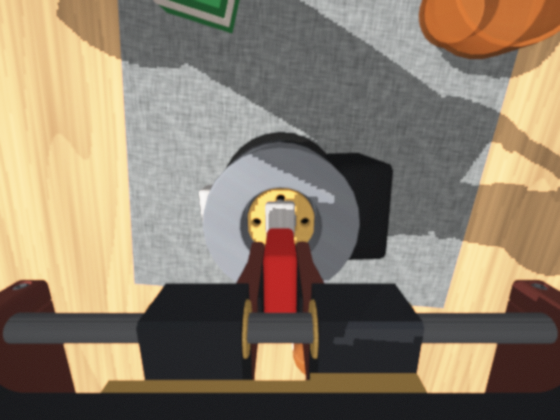

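The spanner is held straight above the ring, with holes visible at (256,221), (305,221) and (280,197). The cross-head end is near (281,205). I'll enlarge to get the offset along the grip.

```bash
python3 - <<'E'
from h import *
crop('w3','c',230,170,100,75,8)
c=np.array([.5319,-.1877]);a=np.radians(5.2);X=np.array([np.cos(a),np.sin(a)]);Y=np.array([-X[1],X[0]])
q=lambda u,v,z:[*(c+u*X+v*Y),z]
f=lambda P:[round((k-o)*8) for k,o in zip(proj('w3',P),(230,170))]
print('head end top',f(q(-.01,.028,.160)),f(q(.01,.028,.160)),'bottom',f(q(-.01,.028,.150)),f(q(.01,.028,.150)),'grip top near',f(q(0,.02,.224)))
print('holes',f(q(0,.02,.118)),f(q(.02,0,.118)),f(q(-.02,0,.118)), '1mm y', f(q(-.01,.029,.160)))
E
```

```text
head end top [277, 258] [521, 258] bottom [283, 229] [515, 228] grip top near [400, 682]
holes [399, 228] [593, 417] [205, 417] 1mm y [277, 246]
```

View pics/c.png

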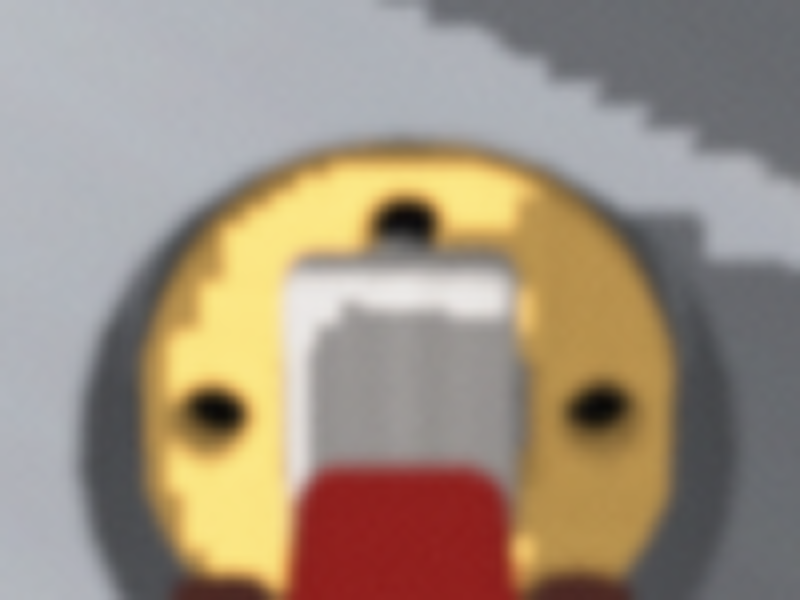

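The spanner sits about 1.3 mm short in its own y and 0.3 mm in x relative to the holes. I'll correct for that and descend while feeling the force.

```bash
cat >> h.py <<'E'
def avg(n=4):
    F=[];T=[]
    for _ in range(n):
        r.wait(.02); s=r.sense(); F.append(s['contact_force']); T.append(s['torque'])
    return np.mean(F,0),np.mean(T,0),s['tcp_pos']
E
python3 - <<'E'
from h import *
np.set_printoptions(precision=3,suppress=True)
a=np.radians(5.2);X=np.array([np.cos(a),np.sin(a)]);Y=np.array([-X[1],X[0]])
c=np.array([.5319,-.1877])+.0003*X+.0013*Y
r.servo_line([*c,.362],speed=.05); r.wait(.2); F0,T0,p=avg(8); print(F0,T0,p)
z=.362
while z>.3525:
    z-=.001; r.servo_line([*c,z],speed=.03); F,T,p=avg(3); print(round(z,4),F-F0,T-T0,p)
    if (F-F0)[2]>3.5: break
print(r.sense()['clock']); pickle.dump((F0,T0,c,z),open('st.pkl','wb'))
E
```

```text
[ 0.484 -0.231 -2.289] [-0.074  0.048  0.02 ] [ 0.532 -0.186  0.362]
0.361 [-0.164  1.068  0.006] [ 0.013  0.    -0.04 ] [ 0.532 -0.186  0.361]
0.36 [0.116 0.669 0.52 ] [ 0.037  0.008 -0.04 ] [ 0.532 -0.186  0.36 ]
0.359 [-0.229  0.17   0.161] [-0.004  0.022 -0.035] [ 0.532 -0.186  0.359]
0.358 [-0.532  0.642  0.326] [ 0.006 -0.006 -0.029] [ 0.532 -0.186  0.358]
0.357 [ 0.074  0.107 -0.017] [ 0.021 -0.016 -0.003] [ 0.532 -0.186  0.357]
0.356 [-0.507  0.741  0.093] [ 0.023  0.001 -0.019] [ 0.532 -0.186  0.356]
0.355 [-0.072  0.4    0.007] [ 0.017  0.007 -0.026] [ 0.532 -0.186  0.355]
0.354 [-0.309  0.286  0.175] [ 0.007 -0.046 -0.022] [ 0.532 -0.186  0.354]
0.353 [-0.62  -0.055  0.38 ] [ 0.002  0.026 -0.045] [ 0.532 -0.186  0.353]
0.352 [0.015 0.47  0.49 ] [-0.014  0.018 -0.013] [ 0.532 -0.186  0.352]
15.575
```

Pins are 7 mm into the holes with no resistance. Now turning clockwise in small steps, watching the torque.

```bash
python3 - <<'E'
from h import *
np.set_printoptions(precision=2,suppress=True)
F0,T0,c0,z=pickle.load(open('st.pkl','rb')); F0,T0,p=avg(8); print(F0,T0)
rc=np.array([.5321,-.1874])
a0=np.radians(5.2); Rm=lambda a:np.array([[np.cos(a),-np.sin(a)],[np.sin(a),np.cos(a)]])
d=Rm(-a0)@(c0-rc); psi=5.2; hi=0
while psi>5.2-62:
    psi-=1.5; c=rc+Rm(np.radians(psi))@d
    r.servo_line([*c,.352],[180,0,90+psi],speed=.03); F,T,p=avg(3)
    t=(T-T0)[2]; print(round(psi,1),round(r.sense()['orientation'][2]-90,1),F-F0,round(t,3))
    if t>.30 or np.abs((F-F0)[:2]).max()>12: break
print(r.sense()['clock'],avg(10)); pickle.dump((F0,T0,c,psi,rc,d),open('st2.pkl','wb'))
E
```

```text
[ 0.09  0.11 -2.02] [-0.07  0.03  0.01]
3.7 3.7 [ 0.89 -0.11 -0.01] 0.003
2.2 2.3 [ 2.16  0.23 -0.23] -0.002
0.7 0.8 [ 3.54 -0.38 -1.05] 0.078
-0.8 -0.7 [ 4.2  -0.1  -0.64] 0.137
-2.3 -2.2 [ 4.76 -0.23 -1.25] 0.144
-3.8 -3.8 [ 5.1  -0.9  -0.61] 0.144
-5.3 -5.3 [ 4.98 -0.09 -0.82] 0.131
-6.8 -6.8 [ 4.64 -0.89 -0.48] 0.121
-8.3 -8.3 [ 5.42 -0.82 -1.45] 0.142
-9.8 -9.8 [ 4.86 -0.42 -1.03] 0.132
-11.3 -11.3 [ 5.36 -0.81 -0.6 ] 0.137
-12.8 -12.8 [ 4.4  -0.9  -0.67] 0.127
-14.3 -14.3 [ 4.48 -0.43 -0.41] 0.156
-15.8 -15.8 [ 5.11 -0.42 -0.76] 0.136
-17.3 -17.3 [ 4.96  0.13 -0.97] 0.109
-18.8 -18.8 [ 4.86 -0.43 -0.67] 0.16
-20.3 -20.3 [ 4.53 -0.14 -0.31] 0.143
-21.8 -21.8 [ 4.8  -1.07 -0.94] 0.139
-23.3 -23.3 [ 4.68 -0.63 -0.69] 0.112
-24.8 -24.8 [ 4.27 -0.84 -0.35] 0.122
-26.3 -26.3 [ 4.36 -0.62 -0.67] 0.134
-27.8 -27.8 [ 4.38 -0.71 -0.34] 0.152
-29.3 -29.3 [ 4.86 -0.87 -0.93] 0.242
-30.8 -30.7 [ 4.97 -0.78 -1.05] 0.362
22.9083 (array([ 5.08, -0.7 , -2.56]), array([-0.22, -1.09,  0.35]), array([ 0.53, -0.19,  0.35]))
```

The ring reached its seat at about -28° (torque rose from 0.13 to 0.36 N m at the expected slope), after roughly 29° of ring travel. I'll unload it, lift out, check the picture and go back to the rest.

```bash
python3 - <<'E'
from h import *
np.set_printoptions(precision=3,suppress=True)
F0,T0,c,psi,rc,d=pickle.load(open('st2.pkl','rb'))
Rm=lambda a:np.array([[np.cos(a),-np.sin(a)],[np.sin(a),np.cos(a)]])
for k in range(4):
    psi+=1.2; c=rc+Rm(np.radians(psi))@d
    r.servo_line([*c,.352],[180,0,90+psi],speed=.03); F,T,p=avg(3); print(psi,F-F0,(T-T0)[2])
    if (T-T0)[2]<.03: break
r.servo_line([*c,.375],speed=.05); F,T,p=avg(3); print('up',F-F0,T-T0)
r.servo_line([*c,.40],speed=.1)
r.reach([.5045,.136,.40],[180,0,98.9]); r.servo_line([.5045,.136,.285],speed=.1); r.wait(.3)
print(avg(3),r.sense()['clock'],r.sense()['opening'])
shot('wrist','w4'); shot('side','s4')
crop('w4','d1',200,150,160,120,2.5); crop('s4','d2',240,220,100,75,4)
cv2.imwrite('pics/d.png',np.hstack([cv2.imread('pics/d1.png'),cv2.imread('pics/d2.png')]))
E
```

```text
-29.6 [ 4.733 -0.412 -0.017] 0.29228480769891146
-28.400000000000002 [ 4.965 -0.515 -0.517] 0.1832003796278248
-27.200000000000003 [ 5.068 -0.648 -0.302] 0.08703302809967278
-26.000000000000004 [ 4.802 -1.102 -0.072] 0.10106677118651411
up [-0.115  0.343 -0.105] [ 0.011  0.043 -0.04 ]
(array([ 0.254, -0.027, -1.61 ]), array([-0.084,  0.028, -0.001]), array([0.505, 0.136, 0.285])) 28.2083 0.015767076651540177
```

View pics/d.png

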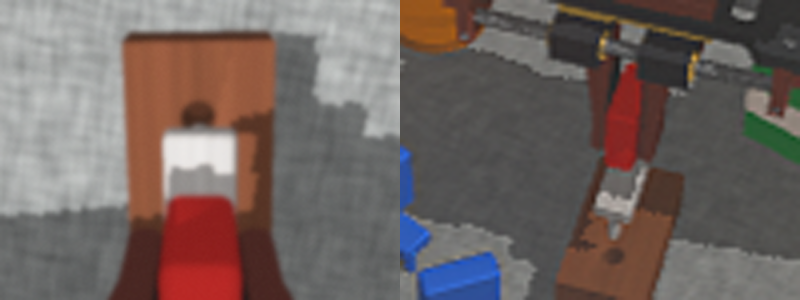

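The spanner is over the rest, with the head centred on the hole line: hole at (197,112), head column 200 in the crop. Lowering with force watch.

```bash
python3 - <<'E'
from h import *
np.set_printoptions(precision=3,suppress=True)
F0,T0,p=avg(6); ok=True
for z in (.275,.268,.262,.257,.253,.250,.248,.247,.246,.2455,.245,.2445,.244):
    r.servo_line([.5045,.136,z],speed=.05); F,T,p=avg(3); print(z,p[2],F-F0,T-T0)
    if (F-F0)[2]>3 or np.abs((F-F0)[:2]).max()>8: break
if z<=.2465:
    r.let_go(); r.wait(.2); r.servo_line([.5045,.136,.40],speed=.12)
    r.reach([.45,.136,.463],[180,0,180]); shot('wrist','w5'); shot('side','s5'); shot('top','t5')
    crop('w5','e1',180,130,200,150,2); crop('s5','e2',240,220,100,75,4); crop('t5','e3',170,140,267,200,3)
    cv2.imwrite('pics/e.png',np.vstack([np.hstack([cv2.imread('pics/e1.png'),cv2.imread('pics/e2.png')])]))
print(r.sense()['clock'],r.sense()['opening'])
E
```

```text
0.275 0.274590201977278 [ 0.119  0.253 -0.076] [-0.031 -0.002 -0.029]
0.268 0.2677400994673189 [-0.645 -0.142  0.204] [ 0.004  0.032 -0.034]
0.262 0.2617198645684436 [0.101 1.114 0.272] [-0.021 -0.007 -0.001]
0.257 0.25676042558209033 [-0.185  0.64  -0.109] [-0.006 -0.003 -0.01 ]
0.253 0.2528360920547811 [-0.292  0.069  0.221] [-0.006  0.001 -0.004]
0.25 0.24986975049557722 [-0.103  0.121  0.262] [-0.011 -0.01   0.013]
0.248 0.24790548777917845 [ 0.255  0.538 -0.692] [-0.018 -0.001 -0.022]
0.247 0.24695099671918316 [-0.05  -0.254  0.044] [-0.035 -0.02  -0.016]
0.246 0.2459334943345233 [-0.184 -0.068  0.067] [-0.021  0.012 -0.019]
0.2455 0.24549761837326714 [-0.434  0.714 -0.541] [-0.027 -0.013  0.006]
0.245 0.2450004711129909 [-0.428  0.29  -0.196] [-0.03   0.006 -0.023]
0.2445 0.24500576806169191 [-2.173 -0.531  4.048] [-0.124  0.455  0.014]
36.4 0.08802824164224629
```

View pics/e.png

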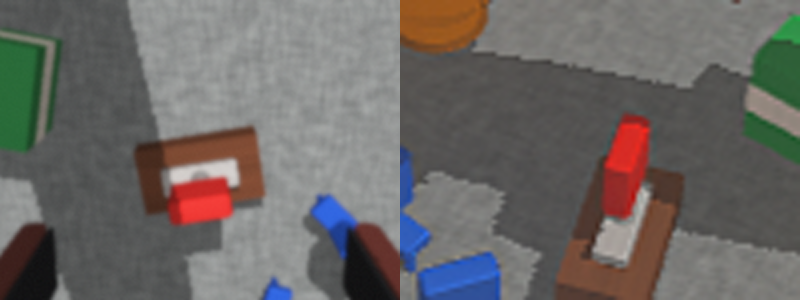

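The spanner stands upright with its head flat on the rest, released. One last check of the other things and the ring.

View pics/t5.png

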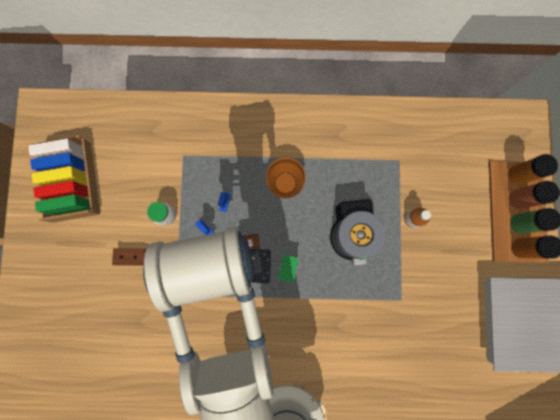

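```bash
python3 - <<'E'
from h import *
f=r.sense();print(f['contact_force'],f['clock']);r.hand_in()
E
```

```text
[0.40492123 0.54960644 0.07202659] 36.4
the job is handed in; nothing more can be done
```

The ring is turned home against its seat, the red spanner is back in its rest and released, and I handed the job in at 36.4 s; no verdict was reported.

- **Tightening:** The pins went about 7 mm into two opposite holes with no measurable downward force. Turning clockwise, the torque held near the 0.13 N m drag, then climbed at the seat's stiffness. I stopped at about 0.36 N m, under the 0.6 N m limit. A steady sideways force of about 5 N came from the small centring error. After I eased off, about 0.1 N m was still pressing clockwise, so the ring was not turned back. I did not measure the ring's angle again in a picture afterwards.
- **Return to the rest:** The spanner slid into the rest's holes freely and touched the face at the height it was picked up from, with about 4 N. The close-up pictures show it upright with the cross-head flat on the rest.
- **Other things:** In the last overhead view the hopper, jar, bottle, carton, blue spanners and the other rest are where they started. The robot was touching nothing, and no check disagreed.

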